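# Set the pan stand's sprung leg at the length mark and clamp it

### The arm

A 7-joint arm with a two-finger parallel gripper is mounted at the origin on the work surface. World frame = base frame: x ahead of the robot, y to its left, z up, the work surface at z = 0. Lengths are in m, angles in degrees, forces in N, time in s.
With the tool pointing down it reaches from about 0.425 to 0.875 m from the base axis. Payload 4.7 kg.
Tool frame: the origin (TCP) lies midway between the tips of the shut fingers; the grasp point (between the pads) lies 19 mm behind it (env.grip_depth is the distance from the TCP to the grasp point, in m); z points along the fingers, y is the line along which they close (so a half turn about z gives the same grasp; the last joint's range is limited). The gripper opens to 87 mm and grips with 3 to 60 N. Pads are 19 mm wide; open, the fingers measure 117 mm over their backs; the gripper's body (75 mm by 190 mm) begins 51 mm behind the grasp point.
Start: joints at [66.469, 18.392, -4.016, 83.108, 1.295, 78.541, -3.26], TCP at [0.268, -0.592, 0.223] pointing down, gripper open.
Joint ranges: [-163.93, 163.93], [-17.29, 119.83], [-79.2, 71.16], [3.27, 140.29], [-89.18, 269.18], [5.43, 117.66], [-154.24, 154.24]. Speed limits (degrees/s): [147.25, 147.25, 180, 180, 180, 180, 180].

### API

Orientations are given as [roll, pitch, yaw] about the fixed x, y, z axes, in that order (R = Rz(yaw) Ry(pitch) Rx(roll)).
In Python, from cell import get_obs, optics, env, nets gives the robot as it stands.
- The arm moves only by the shell command python3 -m creep 'ROWS' [FORCE]. ROWS is JSON, a list of rows, each an object of numbers: "wx", "wy", "wz": the turn, a rotation vector about the tool's x, y, z in degrees; "tx", "ty", "tz": the shift along the tool's x, y, z in mm; "gripper": the opening, from -1 (shut) to 1 (fully open). A call has 1 to 5 rows; each row is the pose to reach, as a shift and turn from the pose commanded when the call began, along the tool's axes at that moment; what a row does not reach only later rows make up. A row lasts 1/12 s, in which the tool goes at most 41.7 mm and 7.16 degrees, less where a joint would pass 70% of its speed; a pose out of reach is approached as far as the arm can. A call with a gripper value outside its range is refused whole. The fingers move at their own pace and stop on an object; FORCE is the grip in N (left out, the last holds). Time passes only in rows, so rows that repeat a pose let the fingers close. It gives the time, the measured TCP pose, the force, the opening and the grip force at its end, in the units of the state.
- get_obs(): the state, without advancing time (a new reading comes with each control period).
- optics.read_camera(name): name is "scene" or "top" or "wrist"; returns (picture, depth): 420x560x3 uint8, red, green, blue; 420x560 float32, m along the optical axis (not along the pixel's ray), 0 where there is no reading.
- optics.camera_info(name): a dict with "fovy" (degrees; the focal length in pixels is half the picture's height over the tangent of half this angle, whatever the lens; pixels are square), "cx", "cy" (the principal point, pixels), "R" (3x3) and "t" (3): a world point X has camera coordinates R X + t; the wrist camera has in their place "tool_from_camera" (4x4, takes a point from camera to tool coordinates, whose origin is the TCP and whose axes are the flange's). Camera axes: x right, y down, z forward; pixel columns grow to the right and rows downward; lengths in m; the calibration is good to about 2 mm. A picture is of the moment at which its call begins: read the wrist's pose just before it. camera_info takes no time and is no camera call.
- env.sign_off(): hands the job in; it is judged then, once.
Trained networks look in the newest picture that a camera, given by its name, has taken for a name from the list of things; names that differ only in an ending like _2 or _b are one class to them, and where a whole thing is asked for, a point or a joint stands for the part that bears it (a point fixed in the world has none). Each returns a list of dicts, best first, with "confidence" (0 to 1); they miss things now and then, are a little off and sometimes report something else, mostly with a low value. They report only what shows in the picture. A call takes as long as a camera call.
- nets.look_for(query, camera): "point" ([x, y, z] in m, in world coordinates, good to about 4 mm: the middle of the surface that is visible of it).
- nets.place_of(query, camera): "point" ([x, y, z] in m, in world coordinates, good to about 4 mm: a listed point, or the origin of a listed thing).
The state is a dict: "time_s": time; "qpos": joint angles; "joint_velocities": joint speeds; "effort": joint torques, N m; "tool_pos": TCP position; "tool_rot": TCP orientation; "force": force on the tool from outside, world axes, zero at the start; "wrist_torque": the same for the moment, N m; "grip_width": finger opening in m; "grasp_force": force on a finger pad.
Only numpy, scipy, OpenCV 4.12 (cv2) and the standard library are available. Lean on these libraries where they do the work, as an engineer would, in place of code of your own. Each camera call takes 0.05 s, during which the arm holds its last target. There are 200 camera calls.

### The job

Make the pan stand ready for the paella pan: press the stand's spring pedal all the way down to its stop so that the catch lets the leg spring out, then take the leg by its upright fin, push it back until its fin is in line with the length mark, and while you hold it there slide the black cam lever along the fin until it is fully closed. Do not close the lever while the leg is off the mark, and leave the other kitchen things where they are. Finish still holding the leg by its fin at the mark with the lever closed: do not let go.

Things in the scene. Friction and masses are not known exactly. Their poses are not given: they have to be found in the camera images.
- stand: Pan stand bolted to the counter: dark steel base plate 150 (x) by 350 (y) by 10 mm thick; origin at the centre of its underside; upright, turned only about z. In its frame the leg slides out along +y and the lever closes towards +x (away from the robot). Along its middle run guide cheeks up to 32 mm high, y = -15 to 155 mm.
- pedal (a joint): Angle of the spring pedal (rad): 0 up, 0.28 down at its stop; 0.25 counts, kept a moment. Hinge along the stand's x at y = -75 mm, 50 mm high: the pad goes down, the hook beyond the hinge goes up and past about 0.17 frees the leg, which springs out at once. At the pad's centre it takes 5 N to start, 10 N at the stop. It comes back up by itself and need not be held.
- pedal_pad (a point): Centre of the top of the pedal's pad: black rubber plate 60 (x) by 50 (y) by 10 mm at stand y = -145 mm, 62 mm above the counter when up, about 20 mm lower at the stop; clear above.
- leg (a joint): How far the leg is out (m): 0 in (caught by the hook), 0.095 fully out. A spring of 5 to 6 N always pushes it out along the stand's +y, even with the lever closed (the lever alone does not carry the spring), so it goes back out when let go. Fin centre at stand y = 30 mm + this value.
- fin: Upright steel grip fin across the leg: 100 (x) by 10 mm thick (y), plate from 54 to 100 mm above the counter, on a saddle 110 by 28 mm with its top at 44 mm. Origin on its middle plane at mid length, at counter height; axes as the stand's. Grip it across its thickness from above on the robot's half (its x -50 to 0 mm), a finger on each side.
- fin_top (a point): Middle of the fin's top edge, 100 mm above the counter; moves with the leg. Once the leg is out the fin has 45 mm or more free on each side; a pan rest 82 mm high stands on the leg 96 to 128 mm further out in +y.
- lever (a joint): Travel of the sliding cam lever (m): 0 open, 0.024 fully closed (0.021 counts); starts within 3 mm of open. Slides along the fin to the stand's +x with about 4 N of friction and stays where it is left.
- lever_face (a point): Midway between the black plastic lever's two prongs, on their faces towards the robot (-x), 74 mm high. They straddle the fin, each 9 to 35 mm off its middle plane, 10 mm thick in x, 52 to 96 mm above the counter. Face at x = +2 mm of the fin's frame when open, +26 mm closed. Fingers that grip the fin beside the lever and slide along it to +x push both prongs.
- mark: Length mark: fixed steel blade on the base plate, far side of the leg from the robot, at stand x = +69 mm, y somewhere from 60 to 100 mm: 14 (x) by 4 (y) mm, top 43 mm above the counter, 14 mm square foot. Origin under it, on the plate; axes as the stand's. The leg is at the mark when the fin's middle plane (and the nib on its saddle's far end) is in line with it in y, good to 5 mm.
- pan: Bystander: small steel paella pan, 200 mm across, 38 mm high, two loop handles; origin under its centre.
- spoon: Bystander: wooden rice spoon 250 mm long, lying on the robot's side of the stand.
- grinder: Bystander: glass pepper grinder, 54 mm across, 150 mm tall; origin under its centre.
- dish_lower: Bystander: terracotta dish 140 mm across, 35 mm high; origin under its centre.
- dish_upper: Bystander: smaller terracotta dish 118 mm across, stacked in the other; the stack is 44 mm high.
- jar: Bystander: glass jar, 64 mm across, 85 mm tall; origin under its centre.

How it is judged (in metres and radians):
On the way, in this order (a step that is already met when the one before it is completed fails the run):
1. the pedal is pressed down to its stop (value of joint pedal above 0.25 rad), for 0.1 s.
2. the fingers hold the leg by its fin in line with the mark, the lever still open (y of fin in the frame of mark between -0.005 and 0.005 m and contact force between the fingers and fin above 1 N and value of joint lever below 0.01 m), for 0.2 s.
At the end, for the whole second after the job is handed in: The fingers still press on the leg's fin (over 1 N), the fin is within 5 mm of the mark along the slide, the lever is closed (over 21 of 24 mm) and the pedal is back up; all through the last second (y of fin in the frame of mark between -0.005 and 0.005 m and contact force between the fingers and fin above 1 N and value of joint lever above 0.021 m and value of joint pedal below 0.05 rad); the arm keeps its last pose, push and grip.
It fails at once if the lever is closed past the middle while the leg is more than 10 mm off the mark (value of joint lever above 0.014 m and (y of fin in the frame of mark above 0.01 m or y of fin in the frame of mark below -0.01 m)).
It fails at once if another kitchen thing is moved by more than 30 mm (distance of any of pan, spoon, grinder, dish_lower, dish_upper, jar from where it was at the start of the episode above 0.03 m).
It also fails if it takes over 54 s, if anything falls off the work surface, if the arm or the gripper's body presses on something with over 40 N, if the wrist force passes 120 N, or if a joint passes its speed limit or range.

## Working session

There is one attempt and no reset: what is moved stays moved. The work goes in short steps, Python scripts to look and compute and a shell command to move; the robot and the scene stay as the last step left them, time stands still between calls to the robot, and variables do not carry over. Pictures are saved under pics/ and viewed, at most 10 in all, crops included, and the job is handed in when it is done.

```bash
ls; mkdir -p pics; python3 - <<'E'
from cell import get_obs, optics, env, nets
import cv2, numpy as np
o=get_obs(); print(o['time_s'],o['tool_pos'],o['tool_rot'],o['grip_width'])
for c in('top','scene'):
    p,d=optics.read_camera(c); cv2.imwrite(f'pics/{c}0.png',p[:,:,::-1])
    for q in('stand','pedal_pad','fin_top','lever_face','mark','fin','pan','spoon','grinder','jar','dish_lower'):
        try: r=nets.place_of(q,c)
        except Exception as e: print(q,e); continue
        print(c,q,[(np.round(x['point'],3).tolist(),round(x['confidence'],2)) for x in r[:2]])
E
```

```text
pics
0.0 [ 0.26763126 -0.59174121  0.22145169] [-1.79890330e+02  5.08260769e-03  2.43424741e+01] 0.08722358030237172
top stand [([0.586, -0.054, -0.002], 0.66)]
top pedal_pad [([0.59, -0.196, 0.063], 0.83)]
top fin_top [([0.582, -0.025, 0.1], 0.62)]
top lever_face [([0.584, -0.021, 0.073], 0.47), ([0.586, -0.025, -0.0], 0.27)]
top mark [([0.65, 0.036, 0.009], 0.43), ([0.582, -0.055, 0.003], 0.19)]
top fin [([0.583, -0.025, 0.001], 0.58), ([0.585, -0.021, 0.074], 0.23)]
top pan [([0.799, 0.001, 0.002], 0.96), ([0.589, -0.196, 0.057], 0.75)]
top spoon [([0.444, -0.049, -0.0], 0.84)]
top grinder [([0.756, -0.198, 0.001], 0.6), ([0.579, -0.377, 0.006], 0.52)]
top jar [([0.551, 0.318, -0.0], 0.86), ([0.754, -0.202, -0.0], 0.52)]
top dish_lower [([0.588, -0.054, 0.001], 0.71)]
scene stand [([0.58, -0.053, -0.0], 0.67)]
scene pedal_pad [([0.586, -0.197, 0.063], 0.68), ([0.58, -0.052, 0.0], 0.29)]
scene fin_top [([0.583, -0.024, 0.102], 0.95), ([0.548, 0.32, -0.0], 0.26)]
scene lever_face [([0.592, -0.019, 0.075], 0.42)]
scene mark [([0.65, 0.033, 0.012], 0.42)]
scene fin [([0.583, -0.019, -0.005], 0.56)]
scene pan [([0.794, 0.005, 0.0], 0.79)]
scene spoon [([0.448, -0.05, -0.001], 0.79), ([0.584, -0.198, 0.061], 0.74)]
scene grinder [([0.758, -0.201, -0.002], 0.97), ([0.576, -0.372, -0.001], 0.32)]
scene jar [([0.548, 0.32, 0.003], 0.82)]
scene dish_lower [([0.576, -0.373, -0.004], 0.65)]
```

View pics/top0.png

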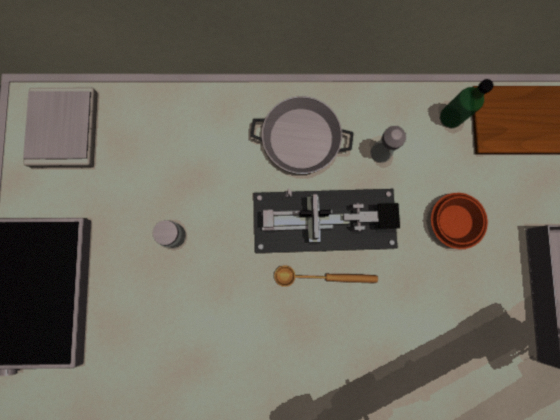

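View pics/scene0.png

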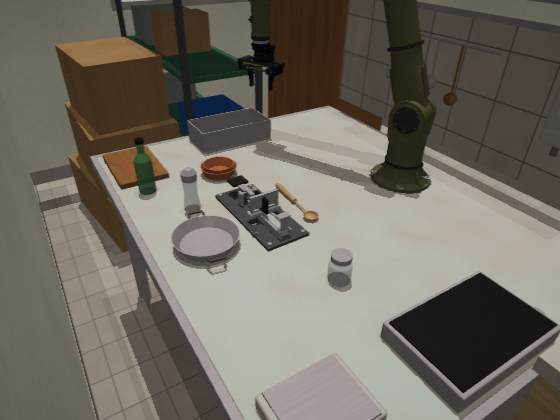

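The top picture shows the stand nearly square to the world (plate corners about (253,192) to (398,249)), the pad at (388,216), the fin at (314,219) and the mark at (290,193). The nets agree with this. I'll shut the fingers and go over the pad.

```bash
python3 -m creep '[{"tx":37,"ty":-18.5,"gripper":-1},{"tx":74,"ty":-37,"gripper":-1},{"tx":111,"ty":-55.5,"gripper":-1},{"tx":148,"ty":-74,"gripper":-1},{"tx":185,"ty":-93,"gripper":-1}]' 20
python3 -m creep '[{"tx":37,"ty":-18.5,"gripper":-1},{"tx":74,"ty":-37,"gripper":-1},{"tx":111,"ty":-55.5,"gripper":-1},{"tx":148,"ty":-74,"gripper":-1},{"tx":185,"ty":-93,"gripper":-1}]'
python3 -m creep '[{"tx":30,"ty":-15,"wz":6,"gripper":-1},{"tx":60,"ty":-30,"wz":12,"gripper":-1},{"tx":84,"ty":-42,"wz":18,"gripper":-1},{"tx":84,"ty":-42,"wz":22.5,"gripper":-1},{"tx":84,"ty":-42,"wz":22.5,"gripper":-1}]'
python3 - <<'E'
from cell import *
from cell import get_obs,optics,nets
import numpy as np
o=get_obs();print(o['time_s'],o['tool_pos'],o['tool_rot'],o['force'])
p,d=optics.read_camera('wrist')
import cv2;cv2.imwrite('pics/w1.png',p[:,:,::-1])
for q in('pedal_pad','mark','fin_top','stand'):print(q,[(np.round(x['point'],3).tolist(),round(x['confidence'],2)) for x in nets.place_of(q,'wrist')[:2]])
# plate yaw from top camera: dark plate points at z~10mm
p,d=optics.read_camera('top');i=optics.camera_info('top');f=210/np.tan(np.radians(i['fovy']/2))
v,u=np.nonzero(d>0);z=d[v,u];X=np.c_[(u-i['cx'])/f*z,(v-i['cy'])/f*z,z]
W=(X-i['t'])@np.array(i['R'])
m=(W[:,2]>.006)&(W[:,2]<.016)&(abs(W[:,0]-.585)<.1)&(abs(W[:,1]+.055)<.2)&(p[v,u].max(1)<70)
r=cv2.minAreaRect((W[m,:2]*1000).astype(np.float32));print(m.sum(),r)
E
```

```text
1.2 [ 0.26787168 -0.59226265  0.22258914] [1.79994885e+02 3.44165439e-03 2.43414024e+01] [-0.39395106 -0.02352357  0.57261323]
pedal_pad []
mark []
fin_top []
stand []
5323 ((584.807373046875, -52.17427062988281), (148.10992431640625, 348.6656494140625), 1.376978874206543)validation failed for argument at $[0]...
validation failed for argument at $[0]...
validation failed for argument at $[0]...
```

```bash
python3 -m creep '[{"wx":0,"wy":0,"wz":0,"tx":37,"ty":-18.5,"tz":0,"gripper":-1},{"wx":0,"wy":0,"wz":0,"tx":74,"ty":-37,"tz":0,"gripper":-1},{"wx":0,"wy":0,"wz":0,"tx":111,"ty":-55.5,"tz":0,"gripper":-1},{"wx":0,"wy":0,"wz":0,"tx":148,"ty":-74,"tz":0,"gripper":-1},{"wx":0,"wy":0,"wz":0,"tx":185,"ty":-93,"tz":0,"gripper":-1}]' 20
```

```text
time_s: 1.92
tool_pos: [0.399, -0.4298, 0.2228]
tool_rot: [180.0, -0.0, 24.3]
force: [0.5, 0.3, 0.1]
grip_width: 0.0614
grasp_force: 0.0
```

```bash
python3 -m creep '[{"wx":0,"wy":0,"wz":0,"tx":37,"ty":-18.5,"tz":0,"gripper":-1},{"wx":0,"wy":0,"wz":0,"tx":74,"ty":-37,"tz":0,"gripper":-1},{"wx":0,"wy":0,"wz":0,"tx":111,"ty":-55.5,"tz":0,"gripper":-1},{"wx":0,"wy":0,"wz":0,"tx":148,"ty":-74,"tz":0,"gripper":-1},{"wx":0,"wy":0,"wz":0,"tx":185,"ty":-93,"tz":0,"gripper":-1}]' 20
python3 -m creep '[{"wx":0,"wy":0,"wz":6,"tx":30,"ty":-15,"tz":0,"gripper":-1},{"wx":0,"wy":0,"wz":12,"tx":60,"ty":-30,"tz":0,"gripper":-1},{"wx":0,"wy":0,"wz":18,"tx":84,"ty":-42,"tz":20,"gripper":-1},{"wx":0,"wy":0,"wz":23,"tx":84,"ty":-42,"tz":40,"gripper":-1},{"wx":0,"wy":0,"wz":23,"tx":84,"ty":-42,"tz":60,"gripper":-1}]' 20
python3 - <<'E'
from cell import get_obs,optics,nets
import numpy as np
o=get_obs();print(o['time_s'],o['tool_pos'],o['tool_rot'],o['force'])
optics.read_camera('wrist')
for q in('pedal_pad','mark','fin_top','stand'):print(q,[(np.round(x['point'],3).tolist(),round(x['confidence'],2)) for x in nets.place_of(q,'wrist')[:2]])
E
```

```text
time_s: 2.33
tool_pos: [0.5293, -0.2687, 0.2229]
tool_rot: [179.9, -0.0, 24.3]
force: [-0.2, -0.5, -0.4]
grip_width: 0.0281
grasp_force: 0.0
time_s: 2.75
tool_pos: [0.5892, -0.1944, 0.1622]
tool_rot: [-180.0, -0.1, 1.4]
force: [0.1, -0.3, 0.6]
grip_width: 0.0016
grasp_force: 0.0
2.75 [ 0.58924635 -0.194408    0.16221187] [-1.79975383e+02 -9.04950617e-02  1.40432946e+00] [ 0.07269375 -0.28429855  0.61164794]
pedal_pad [([0.586, -0.199, 0.063], 0.92)]
mark [([0.651, 0.036, 0.008], 0.57), ([0.585, -0.019, 0.074], 0.44)]
fin_top [([0.587, -0.016, 0.1], 0.73)]
stand [([0.59, -0.048, -0.001], 0.76)]
```

```bash
python3 -m creep '[{"wx":0,"wy":0,"wz":0,"tx":-1,"ty":2,"tz":30,"gripper":-1},{"wx":0,"wy":0,"wz":0,"tx":-2,"ty":3,"tz":60,"gripper":-1},{"wx":0,"wy":0,"wz":0,"tx":-2,"ty":3,"tz":85,"gripper":-1},{"wx":0,"wy":0,"wz":0,"tx":-2,"ty":3,"tz":92,"gripper":-1},{"wx":0,"wy":0,"wz":0,"tx":-2,"ty":3,"tz":96,"gripper":-1}]'
python3 -m creep '[{"wx":0,"wy":0,"wz":0,"tx":0,"ty":0,"tz":6,"gripper":-1},{"wx":0,"wy":0,"wz":0,"tx":0,"ty":0,"tz":11,"gripper":-1},{"wx":0,"wy":0,"wz":0,"tx":0,"ty":0,"tz":15,"gripper":-1},{"wx":0,"wy":0,"wz":0,"tx":0,"ty":0,"tz":18,"gripper":-1},{"wx":0,"wy":0,"wz":0,"tx":0,"ty":0,"tz":20,"gripper":-1}]'
```

```text
time_s: 3.42
tool_pos: [0.5853, -0.2009, 0.0665]
tool_rot: [-180.0, 0.0, 1.3]
force: [-0.9, -0.9, 0.1]
grip_width: 0.0006
grasp_force: 0.0
time_s: 3.83
tool_pos: [0.5875, -0.2022, 0.0497]
tool_rot: [179.8, -0.2, 1.3]
force: [-2.5, -0.5, 7.4]
grip_width: 0.0006
grasp_force: 3.8
```

```bash
python3 -m creep '[{"wx":0,"wy":0,"wz":0,"tx":0,"ty":-2,"tz":3,"gripper":-1},{"wx":0,"wy":0,"wz":0,"tx":0,"ty":-2,"tz":5,"gripper":-1},{"wx":0,"wy":0,"wz":0,"tx":0,"ty":-2,"tz":7,"gripper":-1},{"wx":0,"wy":0,"wz":0,"tx":0,"ty":-2,"tz":7,"gripper":-1},{"wx":0,"wy":0,"wz":0,"tx":0,"ty":-2,"tz":7,"gripper":-1}]'
python3 -m creep '[{"wx":0,"wy":0,"wz":0,"tx":0,"ty":0,"tz":2,"gripper":-1},{"wx":0,"wy":0,"wz":0,"tx":0,"ty":0,"tz":4,"gripper":-1},{"wx":0,"wy":0,"wz":0,"tx":0,"ty":0,"tz":4,"gripper":-1},{"wx":0,"wy":0,"wz":0,"tx":0,"ty":0,"tz":4,"gripper":-1},{"wx":0,"wy":0,"wz":0,"tx":0,"ty":0,"tz":4,"gripper":-1}]'
```

```text
time_s: 4.25
tool_pos: [0.5875, -0.2019, 0.0435]
tool_rot: [179.7, -0.3, 1.2]
force: [-3.0, -3.9, 10.0]
grip_width: 0.0005
grasp_force: 4.7
time_s: 4.67
tool_pos: [0.5878, -0.2019, 0.0427]
tool_rot: [179.7, -0.3, 1.3]
force: [-9.1, -1.5, 25.6]
grip_width: 0.0005
grasp_force: 12.4
```

The force jumped from 10 to 26 N with almost no further travel, so the pedal is at its stop. Next I'll lift, open the fingers and look.

```bash
python3 -m creep '[{"wx":0,"wy":0,"wz":0,"tx":0,"ty":0,"tz":-12,"gripper":-1},{"wx":0,"wy":0,"wz":0,"tx":0,"ty":0,"tz":-40,"gripper":-1},{"wx":0,"wy":0,"wz":0,"tx":0,"ty":0,"tz":-80,"gripper":-1},{"wx":0,"wy":0,"wz":0,"tx":0,"ty":0,"tz":-120,"gripper":-1},{"wx":0,"wy":0,"wz":0,"tx":0,"ty":0,"tz":-150,"gripper":-1}]'
python3 -m creep '[{"wx":0,"wy":0,"wz":0,"tx":-5,"ty":-40,"tz":-10,"gripper":1},{"wx":0,"wy":0,"wz":0,"tx":-10,"ty":-80,"tz":-10,"gripper":1},{"wx":0,"wy":0,"wz":0,"tx":-15,"ty":-120,"tz":-10,"gripper":1},{"wx":0,"wy":0,"wz":0,"tx":-20,"ty":-160,"tz":-10,"gripper":1},{"wx":0,"wy":0,"wz":0,"tx":-25,"ty":-200,"tz":-10,"gripper":1}]'
cat > h.py <<'E'
from cell import get_obs,optics,nets,env
import numpy as np,cv2
A=np.radians(1.4);C=np.array([.5848,-.0522])
def st(p): # world->stand
    d=np.array(p[:2])-C;return np.round([d[0]*np.cos(A)+d[1]*np.sin(A),-d[0]*np.sin(A)+d[1]*np.cos(A),p[2]],4).tolist()
def look(cam,qs):
    p,d=optics.read_camera(cam)
    for q in qs:
        print(cam,q,[(np.round(x['point'],3).tolist(),st(x['point']),round(x['confidence'],2)) for x in nets.place_of(q,cam)[:2]])
    return p,d
E
python3 - <<'E'
from h import *
o=get_obs();print(o['time_s'],o['tool_pos'],st(o['tool_pos']),o['force'])
Q=('mark','fin_top','lever_face','pedal_pad')
p,d=look('wrist',Q);cv2.imwrite('pics/w2.png',p[:,:,::-1])
p,d=look('top',Q)
E
```

```text
time_s: 5.08
tool_pos: [0.5874, -0.1987, 0.1911]
tool_rot: [179.9, -0.4, 1.3]
force: [0.4, -0.9, 0.7]
grip_width: 0.0004
grasp_force: 0.0
time_s: 5.5
tool_pos: [0.5563, 0.0028, 0.1977]
tool_rot: [180.0, -0.2, 1.3]
force: [0.7, 0.6, 0.2]
grip_width: 0.0259
grasp_force: 0.0
5.5 [0.55634111 0.00284868 0.19767222] [-0.0271, 0.0557, 0.1977] [0.71712899 0.60061287 0.24331745]
wrist mark [([0.655, 0.041, 0.009], [0.0728, 0.0916, 0.0088], 0.63)]
wrist fin_top [([0.584, 0.074, 0.102], [0.0019, 0.1264, 0.1015], 0.87), ([0.587, -0.05, -0.002], [0.0019, 0.0022, -0.0019], 0.34)]
wrist lever_face [([0.585, 0.076, 0.074], [0.003, 0.1285, 0.0737], 0.8)]
wrist pedal_pad [([0.587, -0.198, 0.063], [-0.0014, -0.1455, 0.0632], 0.7)]
top mark [([0.795, 0.003, 0.002], [0.2116, 0.0503, 0.0022], 0.35)]
top fin_top [([0.592, -0.199, 0.062], [0.0033, -0.1472, 0.0621], 0.5)]
top lever_face []
top pedal_pad [([0.592, -0.197, 0.062], [0.0034, -0.145, 0.0618], 0.64)]
```

View pics/w2.png

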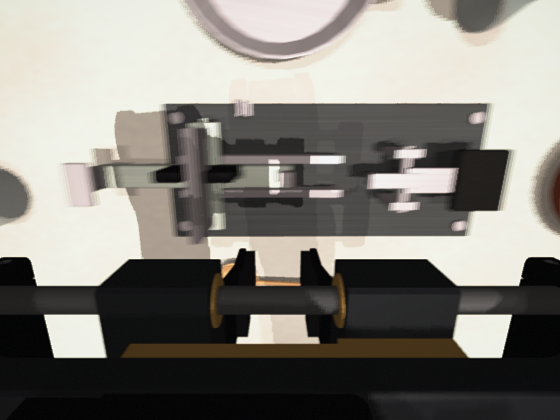

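The wrist picture shows the leg sprung out: fin at about column 193, lever (black) at row 173, mark at about (243,107). I'll take a still frame and measure the mark and fin from depth.

```bash
python3 -m creep '[{"wx":0,"wy":0,"wz":0,"tx":0,"ty":-70,"tz":0,"gripper":1},{"wx":0,"wy":0,"wz":0,"tx":0,"ty":-70,"tz":0,"gripper":1},{"wx":0,"wy":0,"wz":0,"tx":0,"ty":-70,"tz":0,"gripper":1},{"wx":0,"wy":0,"wz":0,"tx":0,"ty":-70,"tz":0,"gripper":1},{"wx":0,"wy":0,"wz":0,"tx":0,"ty":-70,"tz":0,"gripper":1}]'
cat >> h.py <<'E'
from scipy.spatial.transform import Rotation as Rn
def cloud(cam):
    o=get_obs();p,d=look(cam,('mark','fin_top','lever_face'));i=optics.camera_info(cam);f=210/np.tan(np.radians(i['fovy']/2))
    v,u=np.nonzero(d>0);z=d[v,u];X=np.c_[(u-i['cx'])/f*z,(v-i['cy'])/f*z,z]
    if cam=='wrist':
        T=np.array(i['tool_from_camera']);X=X@T[:3,:3].T+T[:3,3]
        W=X@Rn.from_euler('xyz',o['tool_rot'],degrees=True).as_matrix().T+o['tool_pos']
    else: W=(X-i['t'])@np.array(i['R'])
    D=W[:,:2]-C
    S=np.c_[D[:,0]*np.cos(A)+D[:,1]*np.sin(A),-D[:,0]*np.sin(A)+D[:,1]*np.cos(A),W[:,2]]
    return p,u,v,S
def box(S,lo,hi,n):
    m=((S>lo)&(S<hi)).all(1);print(n,m.sum(),np.round(np.percentile(S[m],[5,50,95],axis=0)*1000,1).tolist() if m.sum() else '')
    return m
E
python3 - <<'E'
from h import *
o=get_obs();print(o['time_s'],st(o['tool_pos']),o['grip_width'])
p,u,v,S=cloud('wrist');cv2.imwrite('pics/w3.png',p[:,:,::-1])
box(S,[.055,.055,.03],[.085,.108,.055],'mark blade')
box(S,[.055,.055,.014],[.085,.108,.055],'mark all')
box(S,[-.06,.1,.093],[-.01,.15,.11],'fin robot half')
box(S,[.03,.1,.093],[.06,.15,.11],'fin far')
box(S,[-.03,.08,.06],[.03,.18,.099],'lever-ish')
E
```

```text
time_s: 6.42
tool_pos: [0.5545, 0.0696, 0.1954]
tool_rot: [179.9, 0.0, 1.3]
force: [0.3, -1.0, -1.0]
grip_width: 0.0862
grasp_force: 0.0
6.4167 [-0.0274, 0.1225, 0.1954] 0.08619350715184432
wrist mark [([0.653, 0.038, 0.011], [0.0704, 0.0886, 0.0111], 0.45)]
wrist fin_top [([0.582, 0.075, 0.099], [0.0002, 0.1271, 0.099], 0.91)]
wrist lever_face [([0.585, 0.073, 0.076], [0.0035, 0.1256, 0.0755], 0.75)]
mark blade 91 [[61.8, 86.4, 34.0], [68.5, 89.0, 42.2], [74.7, 90.4, 44.0]]
mark all 139 [[62.2, 86.4, 14.1], [68.4, 90.1, 40.8], [74.6, 94.3, 43.9]]
fin robot half 512 [[-47.8, 121.3, 98.3], [-29.2, 125.6, 99.4], [-12.0, 130.3, 100.5]]
fin far 298 [[31.5, 121.2, 98.3], [40.1, 126.0, 99.5], [48.6, 130.0, 100.6]]
lever-ish 1198 [[-11.5, 94.5, 67.6], [10.5, 125.5, 95.2], [14.0, 156.7, 98.8]]
```

View pics/w3.png

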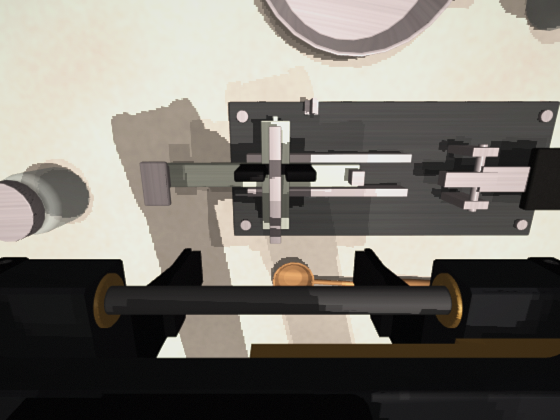

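The still picture shows the fin at column 275, the mark at (311,106) and the lever around row 172. Depth puts the mark at stand y = 88.4 mm and the fin at 125.7 mm, which is 37.3 mm of push. The sizes and heights match what was given. I'll go down astride the fin and grip it.

```bash
python3 -m creep '[{"wx":0,"wy":0,"wz":0,"tx":0,"ty":-3,"tz":35,"gripper":1},{"wx":0,"wy":0,"wz":0,"tx":0,"ty":-3,"tz":70,"gripper":1},{"wx":0,"wy":0,"wz":0,"tx":0,"ty":-3,"tz":100,"gripper":1},{"wx":0,"wy":0,"wz":0,"tx":0,"ty":-3,"tz":120,"gripper":1},{"wx":0,"wy":0,"wz":0,"tx":0,"ty":-3,"tz":133,"gripper":1}]'
python3 -m creep '[{"wx":0,"wy":0,"wz":0,"tx":0,"ty":0,"tz":0,"gripper":-1},{"wx":0,"wy":0,"wz":0,"tx":0,"ty":0,"tz":0,"gripper":-1},{"wx":0,"wy":0,"wz":0,"tx":0,"ty":0,"tz":0,"gripper":-1},{"wx":0,"wy":0,"wz":0,"tx":0,"ty":0,"tz":0,"gripper":-1},{"wx":0,"wy":0,"wz":0,"tx":0,"ty":0,"tz":0,"gripper":-1}]' 15
python3 -m creep '[{"wx":0,"wy":0,"wz":0,"tx":0,"ty":0,"tz":0,"gripper":-1},{"wx":0,"wy":0,"wz":0,"tx":0,"ty":0,"tz":0,"gripper":-1},{"wx":0,"wy":0,"wz":0,"tx":0,"ty":0,"tz":0,"gripper":-1},{"wx":0,"wy":0,"wz":0,"tx":0,"ty":0,"tz":0,"gripper":-1},{"wx":0,"wy":0,"wz":0,"tx":0,"ty":0,"tz":0,"gripper":-1}]' 15
python3 -c "
from h import *
print(st(get_obs()['tool_pos']))"
```

```text
time_s: 7.03
tool_pos: [0.5525, 0.0726, 0.0597]
tool_rot: [180.0, 0.2, 1.3]
force: [0.1, -0.0, 0.2]
grip_width: 0.087
grasp_force: 0.0
time_s: 7.45
tool_pos: [0.5554, 0.074, 0.0641]
tool_rot: [180.0, -0.2, 1.3]
force: [0.0, -0.2, 0.3]
grip_width: 0.0617
grasp_force: 0.0
time_s: 7.87
tool_pos: [0.5542, 0.0739, 0.0626]
tool_rot: [180.0, -0.0, 1.3]
force: [-0.6, 0.1, 0.1]
grip_width: 0.0284
grasp_force: 0.0
[-0.0275, 0.1268, 0.0626]
```

```bash
python3 -m creep '[{"wx":0,"wy":0,"wz":0,"tx":0,"ty":0,"tz":0,"gripper":-1},{"wx":0,"wy":0,"wz":0,"tx":0,"ty":0,"tz":0,"gripper":-1},{"wx":0,"wy":0,"wz":0,"tx":0,"ty":0,"tz":0,"gripper":-1},{"wx":0,"wy":0,"wz":0,"tx":0,"ty":0,"tz":0,"gripper":-1},{"wx":0,"wy":0,"wz":0,"tx":0,"ty":0,"tz":0,"gripper":-1}]' 15
python3 -c "
from h import *
print(st(get_obs()['tool_pos']))"
```

```text
time_s: 8.28
tool_pos: [0.5542, 0.072, 0.0625]
tool_rot: [179.9, 0.0, 1.3]
force: [0.5, -5.4, 0.5]
grip_width: 0.01
grasp_force: 15.0
[-0.0276, 0.1249, 0.0625]
```

Gripped (width 10 mm, 15 N). Next I'll push back to the mark.

```bash
python3 -m creep '[{"wx":0,"wy":0,"wz":0,"tx":0,"ty":9,"tz":0,"gripper":-1},{"wx":0,"wy":0,"wz":0,"tx":0,"ty":18,"tz":0,"gripper":-1},{"wx":0,"wy":0,"wz":0,"tx":0,"ty":27,"tz":0,"gripper":-1},{"wx":0,"wy":0,"wz":0,"tx":0,"ty":34,"tz":0,"gripper":-1},{"wx":0,"wy":0,"wz":0,"tx":0,"ty":37,"tz":0,"gripper":-1}]'
python3 -m creep '[{"wx":0,"wy":0,"wz":0,"tx":0,"ty":0,"tz":0,"gripper":-1},{"wx":0,"wy":0,"wz":0,"tx":0,"ty":0,"tz":0,"gripper":-1},{"wx":0,"wy":0,"wz":0,"tx":0,"ty":0,"tz":0,"gripper":-1}]'
python3 - <<'E'
from h import *
o=get_obs();print(st(o['tool_pos']))
p,u,v,S=cloud('wrist');cv2.imwrite('pics/w4.png',p[:,:,::-1])
box(S,[.06,.07,.03],[.085,.108,.055],'mark blade')
box(S,[.03,.06,.094],[.06,.12,.11],'fin far')
box(S,[.0,.05,.06],[.03,.13,.097],'lever-ish')
E
```

```text
time_s: 8.7
tool_pos: [0.555, 0.0403, 0.0625]
tool_rot: [-179.7, -0.0, 1.4]
force: [0.5, 7.3, -2.0]
grip_width: 0.0099
grasp_force: 15.1
time_s: 8.95
tool_pos: [0.5549, 0.0398, 0.0624]
tool_rot: [-179.8, -0.0, 1.4]
force: [0.3, 4.6, -1.4]
grip_width: 0.0096
grasp_force: 15.1
[-0.0276, 0.0927, 0.0624]
wrist mark [([0.654, 0.038, 0.009], [0.0716, 0.089, 0.0094], 0.73)]
wrist fin_top []
wrist lever_face [([0.587, 0.041, 0.076], [0.0044, 0.0935, 0.0757], 0.57)]
mark blade 236 [[61.5, 86.4, 38.0], [68.2, 88.1, 42.4], [74.8, 90.2, 43.7]]
fin far 1295 [[30.9, 89.1, 98.3], [40.0, 93.8, 99.4], [48.6, 98.1, 100.5]]
lever-ish 4337 [[5.2, 62.1, 65.7], [12.3, 102.6, 94.4], [13.9, 125.2, 96.2]]
```

View pics/w4.png

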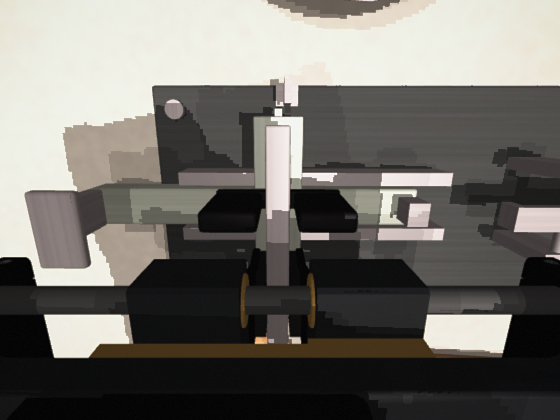

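The picture shows the fin's nib at (278,105), just left of the mark at (288,90). Depth gives 5.5 mm still to go, because the spring and arm compliance took up some of the push.

```bash
python3 -m creep '[{"wx":0,"wy":0,"wz":0,"tx":0,"ty":3,"tz":0,"gripper":-1},{"wx":0,"wy":0,"wz":0,"tx":0,"ty":5.5,"tz":0,"gripper":-1},{"wx":0,"wy":0,"wz":0,"tx":0,"ty":5.5,"tz":0,"gripper":-1},{"wx":0,"wy":0,"wz":0,"tx":0,"ty":5.5,"tz":0,"gripper":-1},{"wx":0,"wy":0,"wz":0,"tx":0,"ty":5.5,"tz":0,"gripper":-1}]'
python3 - <<'E'
from h import *
o=get_obs();print(st(o['tool_pos']))
p,u,v,S=cloud('wrist')
box(S,[.06,.07,.03],[.085,.108,.055],'mark blade')
box(S,[.03,.06,.094],[.06,.12,.11],'fin far')
box(S,[.0,.05,.06],[.03,.13,.097],'lever-ish')
E
```

```text
time_s: 9.57
tool_pos: [0.5551, 0.0343, 0.0624]
tool_rot: [-179.8, -0.0, 1.4]
force: [-0.2, 5.1, -2.0]
grip_width: 0.0098
grasp_force: 15.1
[-0.0276, 0.0872, 0.0624]
wrist mark [([0.652, 0.035, 0.011], [0.0698, 0.0856, 0.0106], 0.68)]
wrist fin_top [([0.586, 0.038, 0.1], [0.0034, 0.0903, 0.0998], 0.78)]
wrist lever_face [([0.587, 0.038, 0.073], [0.0048, 0.09, 0.0734], 0.76)]
mark blade 237 [[61.5, 86.3, 39.3], [68.3, 88.0, 42.5], [74.9, 90.2, 43.7]]
fin far 1287 [[31.0, 83.6, 98.4], [40.0, 88.2, 99.4], [48.6, 92.6, 100.5]]
lever-ish 4321 [[5.2, 56.6, 66.0], [12.3, 97.1, 94.5], [13.9, 119.7, 96.2]]
```

Aligned to 0.3 mm. I'll hold briefly, then slide along the fin.

```bash
python3 -m creep '[{"wx":0,"wy":0,"wz":0,"tx":0,"ty":0,"tz":0,"gripper":-1},{"wx":0,"wy":0,"wz":0,"tx":0,"ty":0,"tz":0,"gripper":-1},{"wx":0,"wy":0,"wz":0,"tx":2,"ty":0,"tz":0,"gripper":-1},{"wx":0,"wy":0,"wz":0,"tx":5,"ty":0,"tz":0,"gripper":-1},{"wx":0,"wy":0,"wz":0,"tx":8,"ty":0,"tz":0,"gripper":-1}]' 12
python3 -m creep '[{"wx":0,"wy":0,"wz":0,"tx":3,"ty":0,"tz":0,"gripper":-1},{"wx":0,"wy":0,"wz":0,"tx":6,"ty":0,"tz":0,"gripper":-1},{"wx":0,"wy":0,"wz":0,"tx":9,"ty":0,"tz":0,"gripper":-1},{"wx":0,"wy":0,"wz":0,"tx":12,"ty":0,"tz":0,"gripper":-1},{"wx":0,"wy":0,"wz":0,"tx":12,"ty":0,"tz":0,"gripper":-1}]' 12
python3 - <<'E'
from h import *
o=get_obs();print(st(o['tool_pos']))
p,u,v,S=cloud('wrist')
box(S,[.06,.07,.03],[.085,.108,.055],'mark blade')
box(S,[.03,.06,.094],[.06,.12,.11],'fin far')
box(S,[.0,.05,.06],[.04,.13,.097],'lever-ish')
E
```

```text
time_s: 10.18
tool_pos: [0.5575, 0.0346, 0.0617]
tool_rot: [-179.9, 0.7, 1.5]
force: [-14.7, 4.7, 8.5]
grip_width: 0.0102
grasp_force: 12.0
time_s: 10.6
tool_pos: [0.568, 0.0349, 0.0601]
tool_rot: [-179.8, 0.9, 1.5]
force: [-13.3, 4.8, 4.2]
grip_width: 0.01
grasp_force: 12.0
[-0.0147, 0.0875, 0.0601]
wrist mark [([0.653, 0.034, 0.009], [0.0702, 0.085, 0.0091], 0.64)]
wrist fin_top [([0.582, 0.035, 0.103], [-0.0004, 0.0875, 0.1028], 0.78)]
wrist lever_face []
mark blade 189 [[62.2, 86.6, 41.3], [68.5, 88.3, 42.6], [74.6, 89.9, 43.5]]
fin far 1266 [[31.0, 83.9, 98.2], [40.5, 88.6, 99.4], [49.0, 92.9, 100.5]]
lever-ish 4513 [[7.2, 56.9, 63.9], [13.4, 97.4, 91.1], [14.0, 119.9, 96.1]]
```

```bash
python3 -m creep '[{"wx":0,"wy":0,"wz":0,"tx":4,"ty":0,"tz":0,"gripper":-1},{"wx":0,"wy":0,"wz":0,"tx":8,"ty":0,"tz":0,"gripper":-1},{"wx":0,"wy":0,"wz":0,"tx":11,"ty":0,"tz":0,"gripper":-1},{"wx":0,"wy":0,"wz":0,"tx":14,"ty":0,"tz":0,"gripper":-1},{"wx":0,"wy":0,"wz":0,"tx":14,"ty":0,"tz":0,"gripper":-1}]' 12
python3 - <<'E'
from h import *
o=get_obs();print(st(o['tool_pos']))
p,u,v,S=cloud('wrist')
box(S,[.06,.07,.03],[.085,.108,.055],'mark blade')
box(S,[.035,.06,.094],[.06,.12,.11],'fin far')
box(S,[.0,.05,.06],[.045,.075,.097],'lever-ish')
E
```

```text
time_s: 11.22
tool_pos: [0.5799, 0.0353, 0.0594]
tool_rot: [-179.9, 1.2, 1.5]
force: [-18.5, 5.5, 3.9]
grip_width: 0.0098
grasp_force: 13.9
[-0.0028, 0.0876, 0.0594]
wrist mark [([0.651, 0.038, 0.01], [0.068, 0.0885, 0.0104], 0.96)]
wrist fin_top [([0.583, 0.035, 0.103], [0.0002, 0.0874, 0.103], 0.59)]
wrist lever_face []
mark blade 181 [[62.4, 86.7, 41.6], [68.8, 88.4, 42.7], [74.6, 90.0, 43.6]]
fin far 915 [[35.8, 84.2, 97.9], [43.0, 88.3, 99.5], [49.4, 92.8, 100.5]]
lever-ish 1139 [[18.4, 55.5, 62.5], [18.8, 64.8, 80.1], [19.2, 74.0, 93.2]]
```

```bash
python3 -m creep '[{"wx":0,"wy":0,"wz":0,"tx":4,"ty":0,"tz":0,"gripper":-1},{"wx":0,"wy":0,"wz":0,"tx":8,"ty":0,"tz":0,"gripper":-1},{"wx":0,"wy":0,"wz":0,"tx":12,"ty":0,"tz":0,"gripper":-1},{"wx":0,"wy":0,"wz":0,"tx":16,"ty":0,"tz":0,"gripper":-1},{"wx":0,"wy":0,"wz":0,"tx":18,"ty":0,"tz":0,"gripper":-1}]' 12
python3 - <<'E'
from h import *
o=get_obs();print(st(o['tool_pos']))
p,u,v,S=cloud('wrist')
box(S,[.06,.07,.03],[.085,.108,.055],'mark blade')
box(S,[.04,.06,.094],[.06,.12,.11],'fin far')
box(S,[.0,.05,.06],[.045,.075,.097],'lever-ish')
E
```

```text
time_s: 11.83
tool_pos: [0.5967, 0.0358, 0.0588]
tool_rot: [-179.9, 1.3, 1.5]
force: [-24.9, 4.3, 8.0]
grip_width: 0.0099
grasp_force: 16.8
[0.0141, 0.0877, 0.0588]
wrist mark [([0.656, 0.038, 0.007], [0.0733, 0.0884, 0.0073], 0.76)]
wrist fin_top [([0.584, 0.039, 0.101], [0.0009, 0.0914, 0.101], 0.78)]
wrist lever_face []
mark blade 189 [[62.4, 86.7, 37.9], [69.2, 88.4, 42.5], [75.5, 90.1, 43.4]]
fin far 610 [[40.6, 84.2, 95.3], [45.8, 88.5, 99.3], [49.6, 92.9, 100.4]]
lever-ish 1100 [[35.0, 55.6, 62.6], [35.5, 64.8, 79.5], [35.9, 74.0, 92.1]]
```

```bash
python3 -m creep '[{"wx":0,"wy":0,"wz":0,"tx":2,"ty":0,"tz":0,"gripper":-1},{"wx":0,"wy":0,"wz":0,"tx":4,"ty":0,"tz":0,"gripper":-1},{"wx":0,"wy":0,"wz":0,"tx":4,"ty":0,"tz":0,"gripper":-1},{"wx":0,"wy":0,"wz":0,"tx":4,"ty":0,"tz":0,"gripper":-1},{"wx":0,"wy":0,"wz":0,"tx":4,"ty":0,"tz":0,"gripper":-1}]' 12
python3 - <<'E'
from h import *
o=get_obs();print(st(o['tool_pos']))
p,u,v,S=cloud('wrist');cv2.imwrite('pics/w5.png',p[:,:,::-1])
box(S,[.06,.07,.03],[.085,.108,.055],'mark blade')
box(S,[.04,.06,.094],[.06,.12,.11],'fin far')
box(S,[.0,.05,.06],[.045,.075,.097],'lever-ish')
look('wrist',('pedal_pad',))
E
```

```text
time_s: 12.45
tool_pos: [0.597, 0.0361, 0.0588]
tool_rot: [-179.9, 1.7, 1.5]
force: [-30.5, 4.0, 11.7]
grip_width: 0.0097
grasp_force: 22.8
[0.0143, 0.088, 0.0588]
wrist mark [([0.652, 0.038, 0.013], [0.0699, 0.0885, 0.0127], 0.87)]
wrist fin_top [([0.582, 0.037, 0.104], [-0.0001, 0.0891, 0.1039], 0.74)]
wrist lever_face []
mark blade 193 [[62.1, 86.5, 36.8], [69.3, 88.2, 42.5], [75.5, 89.9, 43.5]]
fin far 615 [[40.6, 84.5, 95.5], [45.9, 88.7, 99.4], [49.6, 93.3, 100.5]]
lever-ish 1064 [[35.1, 55.9, 62.1], [35.5, 65.0, 78.5], [35.9, 74.0, 90.9]]
wrist pedal_pad []
```

View pics/w5.png

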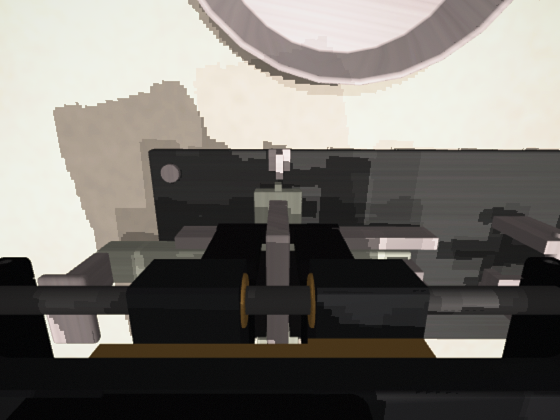

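The picture shows the nib (279,183) in line with the mark (281,160), and the prongs pushed right along the fin. The far face stayed at 35.5 mm under more force, so the lever is at its stop. The pedal had read 62–63 mm high, which is up. Handing in.

```bash
python3 -c "
from cell import env
print(env.sign_off())"
```

```text
the job is handed in; nothing more can be done
None
```

I handed the job in at about 13 s, with the gripper still holding the leg by its fin, in line with the mark to about 0.5 mm, the lever closed to its stop and the pedal back up; the sign-off gave no verdict.

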